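# Sort the bead jars and tubes into their colour trays

### The arm

A 6-joint arm with a two-finger parallel gripper is mounted at the origin on the work surface. World frame = base frame: x ahead of the robot, y to its left, z up, the work surface at z = 0. Lengths are in m, angles in rad, forces in N, time in s.
With the tool pointing down it reaches from about 0.35 to 0.95 m from the base axis. Payload 17.4 kg.
Tool frame: the origin (TCP) lies midway between the tips of the shut fingers; the grasp point (between the pads) lies 19 mm behind it (env.grip_depth is the distance from the TCP to the grasp point, in m); z points along the fingers, y is the line along which they close (so a half turn about z gives the same grasp; the last joint's range is limited). The gripper opens to 93 mm and grips with 3 to 60 N. Pads are 15 mm wide; open, the fingers measure 128 mm over their backs; the gripper's body (75 mm by 188 mm) begins 65 mm behind the grasp point.
Start: joints at [1.169, 0.116, 1.442, -0, 1.584, -0.038], TCP at [0.24, 0.631, 0.219] pointing down, gripper open.
Joint ranges: [-2.83, 2.83], [-0.83, 2.19], [0.07, 2.5], [-1.14, 4.28], [0.01, 3], [-2.97, 2.97]. Speed limits (rad/s): [1.89, 1.89, 2.22, 3.14, 3.14, 3.14].

### API

Orientations are given as a unit quaternion [x, y, z, w].
In Python, from workcell import env gives the robot as it stands.
- The arm moves only by the shell command python3 -m handwheel 'ROWS'. ROWS is a JSON object of lists of equal length, an entry for each row: "xyz": the shift along the tool's x, y, z in m, a list of three; "rotation": the turn, a rotation vector about the tool's x, y, z in units of 8 degrees (1.0 is 8 degrees), a list of three; "hand": the opening, from 0 (shut) to 1 (fully open). A call has 1 to 20 rows; each row is the pose to reach, as a shift and turn from the pose commanded when the call began, along the tool's axes at that moment; what a row does not reach only later rows make up. A row lasts 1/8 s, in which the tool goes at most 62.5 mm and 10.7 degrees, less where a joint would pass 70% of its speed; a pose out of reach is approached as far as the arm can. A call with a gripper value outside its range is refused whole. The fingers move at their own pace and stop on an object; the grip force is fixed at half the most. Time passes only in rows, so rows that repeat a pose let the fingers close. It gives the time, the measured TCP pose, the force, the opening and the grip force at its end, in the units of the state.
- env.observe(): the state, without advancing time (a new reading comes with each control period).
- env.get_image(name): name is "scene" or "top" or "wrist"; returns a dict with "img" (480x640x3 uint8, red, green, blue), "camera_matrix" (3x3 intrinsics, pixels), "D" ([k1, k2, p1, p2, k3] as OpenCV has them; the pictures are not rectified), "world_to_cam" (4x4, takes a point from world to camera coordinates). Camera axes: x right, y up, looking along -z (the intrinsics and any distortion apply to the point x, -y, -z); pixel columns grow to the right and rows downward; lengths in m; the calibration is good to about 2 mm. A picture is of the moment at which its call begins. There is no depth.
- env.hand_in(): hands the job in; it is judged then, once.
Trained networks look in a picture, given as the dict that the camera call returned (one of the last four; its "shot" number tells which), for a name from the list of things; names that differ only in an ending like _2 or _b are one class to them, and where a whole thing is asked for, a point or a joint stands for the part that bears it (a point fixed in the world has none). Each returns a list of dicts, best first, with "conf" (0 to 1); they miss things now and then, are a little off and sometimes report something else, mostly with a low value. They report only what shows in the picture. A call takes as long as a camera call. They do not tell look-alikes from the thing itself.
- env.masks_of(query, picture): "pixels" (480x640 bool, what is visible of it) and "pixel" ([column, row] in pixels, amid what is visible of it).
The state is a dict: "clock": time; "joint_positions": joint angles; "dq": joint speeds; "joint_efforts": joint torques, N m; "ee_pos": TCP position; "eef_rot": TCP orientation; "wrist_force": force on the tool from outside, world axes, zero at the start; "wrist_torque": the same for the moment, N m; "width": finger opening in m; "finger_force": force on a finger pad.
Only numpy, scipy, OpenCV 4.12 (cv2) and the standard library are available. Lean on these libraries where they do the work, as an engineer would, in place of code of your own. Each camera call takes 0.05 s, during which the arm holds its last target. There are 200 camera calls.

### The job

The bead workshop is over: put each of the three jars and the two loose tubes away in the tray that holds loose beads of its own colour, in any order. Each jar stands upright in its tray's square bay and each tube lies in its tray's long slot, all of them flat on the tray floor and let go; set them down, do not drop them. Leave the spool of line and the blue tube, which is already put away, where they are.

Things in the scene. Friction and masses are not known exactly. Their poses are not given: they have to be found in the camera images.
- pink_jar_mid (a point): clear bead jar filled with pink beads, white lid with a round pink window in its top: upright cylinder 50 mm in diameter, 45 mm high, 60 to 130 g, loose, standing on the table. This point is its centre, 22.5 mm above its underside; z is its axis, up.
- yellow_jar_mid (a point): clear bead jar filled with yellow beads, white lid with a round yellow window in its top: upright cylinder 50 mm in diameter, 45 mm high, 60 to 130 g, loose, standing on the table. This point is its centre, 22.5 mm above its underside; z is its axis, up.
- blue_jar_mid (a point): clear bead jar filled with blue beads, white lid with a round blue window in its top: upright cylinder 50 mm in diameter, 45 mm high, 60 to 130 g, loose, standing on the table. This point is its centre, 22.5 mm above its underside; z is its axis, up.
- pink_tube_mid (a point): square-section clear stick (bead tube) full of pink beads with white end caps: 96 mm long (its own x), 24 mm wide and 24 mm high, about 45 g, loose, lying on the table. This point is its centre, 12 mm above its underside; x runs along its length, z up.
- yellow_tube_mid (a point): square-section clear stick (bead tube) full of yellow beads with white end caps: 96 mm long (its own x), 24 mm wide and 24 mm high, about 45 g, loose, lying on the table. This point is its centre, 12 mm above its underside; x runs along its length, z up.
- blue_tube_mid (a point): square-section clear stick (bead tube) full of blue beads with white end caps: 96 mm long (its own x), 24 mm wide and 24 mm high, about 45 g, loose, already lying in the tube slot of the blue tray, to be left alone. This point is its centre, 12 mm above its underside; x runs along its length, z up.
- pink_tray: fixed white tray, heap of pink beads in a corner, pale pink floor. 132 (x) x 124 (y) mm; floor 4 thick, walls 4 thick, wall tops 12 above table. Origin: under its centre, on the table; z up. Tube slot 44 (x) x 116 (y), centre x -40, y 0 (robot's side). Jar bay 76 x 76, centre x +24, y -20. Bead corner 76 x 36, centre x +24, y +40, filled to 13 above table: put nothing there. Slot, bay empty.
- yellow_tray: fixed white tray, heap of yellow beads in a corner, pale yellow floor. 132 (x) x 124 (y) mm; floor 4 thick, walls 4 thick, wall tops 12 above table. Origin: under its centre, on the table; z up. Tube slot 44 (x) x 116 (y), centre x -40, y 0 (robot's side). Jar bay 76 x 76, centre x +24, y -20. Bead corner 76 x 36, centre x +24, y +40, filled to 13 above table: put nothing there. Slot, bay empty.
- blue_tray: fixed white tray, heap of blue beads in a corner, pale blue floor. 132 (x) x 124 (y) mm; floor 4 thick, walls 4 thick, wall tops 12 above table. Origin: under its centre, on the table; z up. Tube slot 44 (x) x 116 (y), centre x -40, y 0 (robot's side). Jar bay 76 x 76, centre x +24, y -20. Bead corner 76 x 36, centre x +24, y +40, filled to 13 above table: put nothing there. Slot holds the blue tube.
- spool_mid (a point): bystander, to be left alone: spool of nylon line lying flat on the table, cardboard flanges and grey winding, 60 mm in diameter, 28 mm high, about 150 g, loose. This point is its centre, 14 mm above its underside.
Mind the look-alikes: they are no part of the job. Of the things like the part that bears pink_tube_mid, leave any that is turquoise; of the rest the larger one is meant. Several things look just like the part that bears pink_jar_mid: the one meant starts farthest to the robot's right.

How it is judged:
By the outcome, as a careful person would: the job done as asked, in the order asked, and still so for the second after the job is handed in, with the robot touching nothing.
It also fails if it takes over 118 s, if anything falls off the work surface, if the arm or the gripper's body presses on something with over 40 N, if the wrist force passes 120 N, or if a joint passes its speed limit or range.

## Working session

There is one attempt and no reset: what is moved stays moved. The work goes in short steps, Python scripts to look and compute and a shell command to move; the robot and the scene stay as the last step left them, time stands still between calls to the robot, and variables do not carry over. Pictures are saved under pics/ and viewed, at most 14 in all, crops included, and the job is handed in when it is done.

```bash
ls; mkdir -p pics; cat > h.py <<'E'
import numpy as np, cv2
from workcell import env
from scipy.spatial.transform import Rotation as R
def proj(p,P):
    W=np.array(p["world_to_cam"]);c=(W[:3,:3]@np.atleast_2d(P).T).T+W[:3,3]
    c=c*[1,-1,-1]
    return cv2.projectPoints(c,np.zeros(3),np.zeros(3),np.array(p["camera_matrix"],float),np.array(p["D"],float))[0][:,0]
def ray(p,px):
    u=cv2.undistortPoints(np.array([[px]],float),np.array(p["camera_matrix"],float),np.array(p["D"],float))[0,0]
    W=np.array(p["world_to_cam"]);Rt=W[:3,:3].T
    d=Rt@np.array([u[0],-u[1],-1]);return -Rt@W[:3,3],d/np.linalg.norm(d)
def onz(p,px,z):
    o,d=ray(p,px);return o+d*(z-o[2])/d[2]
def tri(rs):
    A=np.zeros((3,3));b=np.zeros(3)
    for o,d in rs:
        M=np.eye(3)-np.outer(d,d);A+=M;b+=M@o
    return np.linalg.solve(A,b)
def save(p,n): cv2.imwrite("pics/"+n,cv2.cvtColor(p["img"],cv2.COLOR_RGB2BGR))
E
python3 - <<'E'
from h import *
t=env.get_image("top");s=env.get_image("scene")
save(t,"top0.png");save(s,"scene0.png")
print(env.observe())
for n in "pink_jar_mid yellow_jar_mid blue_jar_mid pink_tube_mid yellow_tube_mid blue_tube_mid pink_tray yellow_tray blue_tray spool_mid".split():
    for nm,p in(("top",t),("scene",s)):
        for m in env.masks_of(n,p):
            print(n,nm,round(m["conf"],2),np.round(m["pixel"]),m["pixels"].sum(),np.round(onz(p,m["pixel"],0.0225 if 'jar' in n else .012),3))
E
```

```text
pics
{'clock': 0.1, 'joint_positions': array([ 1.16921258e+00,  1.16452037e-01,  1.44219226e+00,  9.84965275e-06,
        1.58399260e+00, -3.78414438e-02]), 'dq': array([ 3.12805216e-04, -8.78606874e-04, -3.52536326e-03,  8.47061920e-04,
        2.32216758e-04,  6.26131602e-05]), 'joint_efforts': array([ 2.08061625e-03, -7.22900820e+01, -6.23859501e+01,  7.80750602e-02,
        2.28850194e-02, -1.08981412e-04]), 'ee_pos': array([0.24010956, 0.63065985, 0.2179734 ]), 'eef_rot': array([ 1.80870092e-01,  9.83506857e-01, -5.08496516e-04, -1.18601983e-04]), 'wrist_force': array([ 0.52777448, -1.27980637,  0.706327  ]), 'wrist_torque': array([-0.03482309,  0.01273261, -0.00490962]), 'finger_force': 0.0, 'width': 0.09333363849606546}
pink_jar_mid top 0.89 [269. 397.] 819 [0.338 0.12  0.022]
pink_jar_mid top 0.75 [499. 285.] 871 [ 0.455 -0.294  0.022]
pink_jar_mid top 0.72 [299. 129.] 747 [ 0.792 -0.002  0.022]
pink_jar_mid scene 0.87 [145. 237.] 740 [ 0.451 -0.294  0.022]
pink_jar_mid scene 0.86 [325. 140.] 585 [0.337 0.122 0.022]
pink_jar_mid scene 0.67 [356. 342.] 969 [ 0.792 -0.002  0.02
[... 937 characters left out ...]
ay top 0.77 [412. 192.] 5252 [ 0.645 -0.182  0.012]
pink_tray top 0.6 [495. 284.] 902 [ 0.458 -0.291  0.012]
pink_tray scene 0.64 [230. 311.] 4948 [ 0.657 -0.182  0.012]
yellow_tray top 0.61 [214. 231.] 5328 [0.633 0.175 0.012]
yellow_tray top 0.53 [298. 327.] 740 [0.444 0.056 0.012]
yellow_tray scene 0.66 [410. 244.] 4020 [0.643 0.175 0.012]
blue_tray top 0.6 [315. 208.] 4221 [ 0.645 -0.007  0.012]
blue_tray scene 0.91 [320. 286.] 3547 [ 0.666 -0.017  0.012]
spool_mid top 0.57 [432. 276.] 1108 [ 0.49  -0.186  0.012]
spool_mid scene 0.82 [207. 238.] 883 [ 0.489 -0.181  0.012]
spool_mid scene 0.34 [226. 313.] 5041 [ 0.658 -0.19   0.012]
spool_mid scene 0.23 [314. 183.] 668 [0.436 0.06  0.012]
```

```bash
python3 - <<'E'
import cv2
for n,c in(("top0",(90,470,150,550)),("scene0",(100,400,90,480))):
    i=cv2.imread(f"pics/{n}.png")[c[0]:c[1],c[2]:c[3]]; cv2.imwrite(f"pics/{n}c.png",cv2.resize(i,None,fx=1.5 if n=="top0" else 2,fy=1.5 if n=="top0" else 2,interpolation=cv2.INTER_CUBIC))
E
```

```text
(no output)
```

View pics/top0c.png

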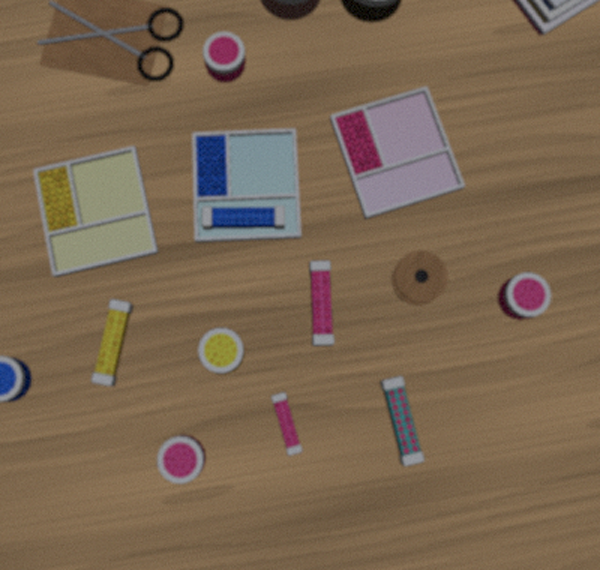

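View pics/scene0c.png

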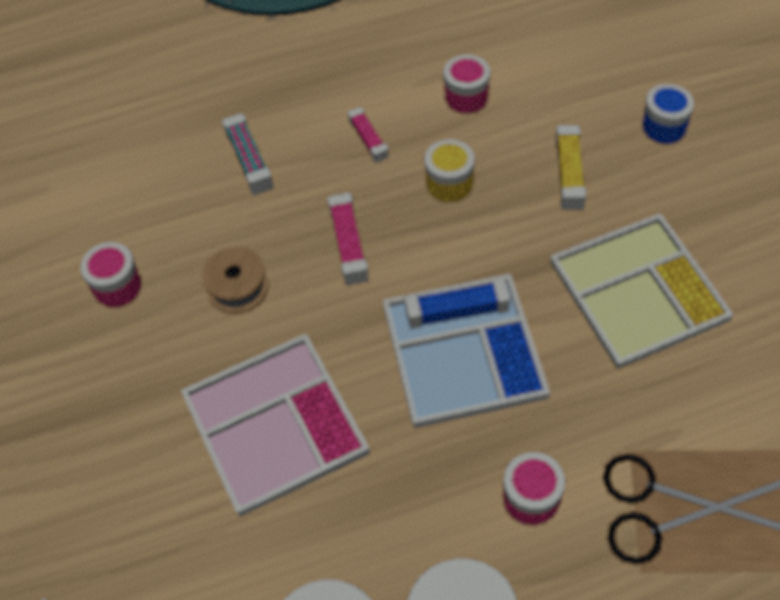

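The top crop shows the pink tray at (397,150), blue tray at (247,185) and yellow tray at (95,210). The meant pink tube is the large plain one at (320,302); the small one at (286,423) and the turquoise one at (402,420) stay. The meant pink jar is the rightmost, at (525,295). The scene view agrees with all of this. Next I fit poses from both views.

```bash
cat > fit.py <<'E'
from h import *
from scipy.optimize import minimize
def box(lx,ly,lz): return np.array([[x,y,z] for x in(-lx/2,lx/2) for y in(-ly/2,ly/2) for z in(0,lz)])
a=np.linspace(0,2*np.pi,24,endpoint=False)
CYL=np.array([[.025*np.cos(t),.025*np.sin(t),z] for t in a for z in(0,.045)])
def fit(views,V,x0,yaw=True,S=4):
    """views: [(pic,mask)], V vertices (z=0 bottom); x0=[x,y,z,yaw] -> pose, mean IoU"""
    ms=[cv2.resize(m.astype(np.uint8),None,fx=S,fy=S,interpolation=cv2.INTER_NEAREST) for _,m in views]
    def f(q):
        c,s=np.cos(q[3]),np.sin(q[3]) ; P=V@np.array([[c,s,0],[-s,c,0],[0,0,1]])+q[:3]
        t=0
        for (p,_),m in zip(views,ms):
            h=cv2.convexHull(((proj(p,P)+.5)*S).astype(np.float32)).round().astype(np.int32)
            i=np.zeros_like(m);cv2.fillConvexPoly(i,h,1)
            t+=(i&m).sum()/max(1,(i|m).sum())
        return -t/len(views)
    x0=np.array(x0,float);st=np.diag([.01,.01,.008,.25]);
    if not yaw: st=st[:3]
    g=lambda q:f(np.r_[q,x0[len(q):]])
    n=len(st);r=None;b=x0[:n]
    for k in range(2):
        r=minimize(g,b,method="Nelder-Mead",options=dict(initial_simplex=np.vstack([b]+[b+d[:n] for d in st]),maxiter=250,xatol=1e-4,fatol=1e-4));b=r.x
    return np.r_[b,x0[n:]],-r.fun
def pick(name,p,xy,z):
    ms=[m for m in env.masks_of(name,p) if np.linalg.norm(onz(p,m["pixel"],z)[:2]-xy)<.05]
    return ms[0]["pixels"] if ms else None
E
cat > run1.py <<'E'
from fit import *
t=env.get_image("top");s=env.get_image("scene")
J=dict(pink_jar_mid=(.453,-.294),yellow_jar_mid=(.444,.057),blue_jar_mid=(.465,.291))
T=dict(pink_tube_mid=((.485,-.063),0),yellow_tube_mid=((.486,.172),-.2),blue_tube_mid=((.6,.008),1.57))
Y=dict(pink_tray=((.645,-.182),.2),yellow_tray=((.638,.175),.1),blue_tray=((.645,-.0),0.))
for n,xy in J.items():
    v=[(p,m) for p in(t,s) if (m:=pick(n,p,xy,.0225)) is not None]
    print(n,len(v),*np.round(fit(v,CYL,[*xy,0,0],False),4)) if v else print(n,"none")
for D,V,z in((T,box(.096,.024,.024),.012),(Y,box(.132,.124,.012),.012)):
    for n,(xy,w) in D.items():
        v=[(p,m) for p in(t,s) if (m:=pick(n,p,xy,z)) is not None]
        q,i=fit(v,V,[*xy,0,w]);print(n,len(v),q.round(4),round(i,3))
E
sed -i 's/\*np.round(fit(v,CYL,\[\*xy,0,0\],False),4)/*fit(v,CYL,[*xy,0,0],False)/' run1.py; time python3 run1.py
```

```text
pink_jar_mid 2 [ 0.45123766 -0.29410252 -0.00229794  0.        ] 0.8874551897619319
yellow_jar_mid 2 [ 0.44801506  0.05573159 -0.00225165  0.        ] 0.9233345221884786
blue_jar_mid 2 [ 0.45733595  0.29941707 -0.00056285  0.        ] 0.896422917650598
pink_tube_mid 2 [ 0.4843 -0.0646 -0.0055 -0.1506] 0.869
yellow_tube_mid 2 [ 0.4787  0.1776 -0.0068 -0.3655] 0.792
blue_tube_mid 2 [ 5.9770e-01  6.2000e-03 -2.0000e-04  1.4032e+00] 0.845
pink_tray 2 [ 0.6488 -0.1877 -0.0016  0.1358] 0.978
yellow_tray 2 [ 0.637   0.1784 -0.0022  0.0664] 0.975
blue_tray 2 [ 0.6391 -0.003  -0.0045 -0.1279] 0.788
real	0m28.209s
user	0m22.206s
sys	0m3.537s
```

```bash
cat > plan.py <<'E'
# python3 plan.py x y z closing_angle_deg : shift & turn from the present pose
import sys
from h import *
x,y,z,a=map(float,sys.argv[1:5]);o=env.observe();r=R.from_quat(o["eef_rot"])
rad=np.degrees(np.arctan2(y,x)); a=rad+((a-rad+90)%180-90)   # closest to radial: last joint near 0
c=np.radians(a);Y=np.array([np.cos(c),np.sin(c),0]);Z=np.array([0,0,-1.]);X=np.cross(Y,Z)
T=R.from_matrix(np.c_[X,Y,Z]);d=r.inv().apply(np.array([x,y,z])-o["ee_pos"])
w=np.degrees((r.inv()*T).as_rotvec())/8
print("shift",d.round(4),"turn",w.round(2),"rows>=",int(max(np.ceil(np.linalg.norm(d)/.0625),np.ceil(np.linalg.norm(w)*8/10.7))),"clock",o["clock"],"j",o["joint_positions"].round(2))
E
python3 plan.py .457 .299 .16 83
```

```text
shift [-0.3207 -0.233   0.0587] turn [-0.    0.   -1.73] rows>= 7 clock 2.1 j [ 1.17  0.12  1.44 -0.    1.58 -0.04]
```

```bash
python3 -m handwheel '{"xyz":[[-0.32,-0.233,0.058],[-0.32,-0.233,0.058],[-0.32,-0.233,0.058],[-0.32,-0.233,0.058],[-0.32,-0.233,0.058],[-0.32,-0.233,0.058],[-0.32,-0.233,0.058],[-0.32,-0.233,0.058],[-0.32,-0.233,0.058],[-0.32,-0.233,0.058],[-0.32,-0.233,0.058],[-0.32,-0.233,0.058]],"rotation":[[0,0,-1.73],[0,0,-1.73],[0,0,-1.73],[0,0,-1.73],[0,0,-1.73],[0,0,-1.73],[0,0,-1.73],[0,0,-1.73],[0,0,-1.73],[0,0,-1.73],[0,0,-1.73],[0,0,-1.73]],"hand":[1,1,1,1,1,1,1,1,1,1,1,1]}'
python3 - <<'E'
from fit import *
w=env.get_image("wrist");save(w,"w1.png")
for n,z in(("blue_jar_mid",.0225),("yellow_tube_mid",.012),("yellow_tray",.012)):
    for m in env.masks_of(n,w): print(n,m["conf"],m["pixel"],m["pixels"].sum(),onz(w,m["pixel"],z).round(4))
ms=env.masks_of("blue_jar_mid",w)
if ms: print(fit([(w,ms[0]["pixels"])],CYL,[.457,.299,0,0],False))
E
python3 plan.py .457 .299 .016 83
```

```text
clock: 3.6
ee_pos: [0.4561, 0.2996, 0.1607]
eef_rot: [0.061, 0.998, 0.0, 0.0]
wrist_force: [-1.1, -0.2, 0.1]
width: 0.0929
finger_force: 0.0
blue_jar_mid 0.65 [322.8, 227.0] 3669 [0.4581 0.2965 0.0225]
yellow_tube_mid 0.87 [183.5, 246.5] 2629 [0.4632 0.1769 0.012 ]
yellow_tray 0.77 [228.9, 418.5] 8234 [0.6393 0.1823 0.012 ]
(array([ 0.45682887,  0.2970447 , -0.00832088,  0.        ]), np.float64(0.9725773577913656))
shift [-0.0007 -0.0002  0.1447] turn [ 0.  0. -0.] rows>= 3 clock 3.85 j [ 0.53 -0.15  1.79  0.    1.49 -0.91]
```

View pics/w1.png

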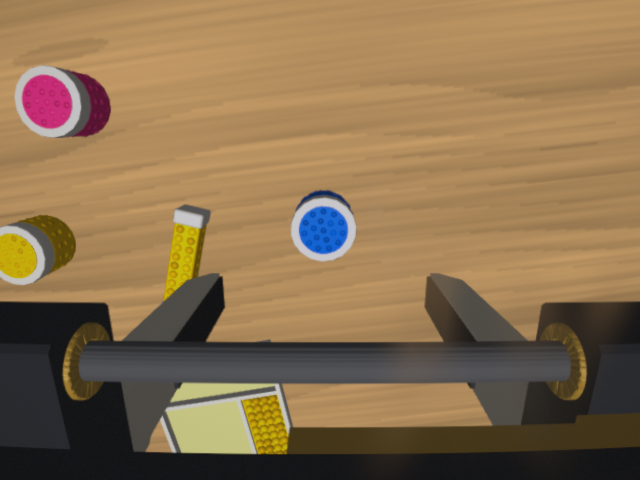

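The wrist view shows the blue jar centred at (323,228) between the fingers, in agreement with the fit (0.457, 0.297). I descend and grip.

```bash
python3 -m handwheel '{"xyz":[[0,-0.002,0.06],[0,-0.002,0.12],[0,-0.002,0.144],[0,-0.002,0.144],[0,-0.002,0.144],[0,-0.002,0.144],[0,-0.002,0.144],[0,-0.002,0.144],[0,-0.002,0.144],[0,-0.002,0.144],[0,-0.002,0.12],[0,-0.002,0.07],[0,-0.002,0.02],[0,-0.002,0.02]],"rotation":[[0,0,0],[0,0,0],[0,0,0],[0,0,0],[0,0,0],[0,0,0],[0,0,0],[0,0,0],[0,0,0],[0,0,0],[0,0,0],[0,0,0],[0,0,0],[0,0,0]],"hand":[1,1,1,1,1,0.3,0.3,0.3,0.3,0.3,0.3,0.3,0.3,0.3]}'
python3 - <<'E'
import numpy as np
for n,x,y,w in(("pink",.6488,-.1877,.1358),("yellow",.637,.1784,.0664),("blue",.6391,-.003,-.128)):
    f=lambda a,b:(round(x+a*np.cos(w)-b*np.sin(w),4),round(y+a*np.sin(w)+b*np.cos(w),4))
    print(n,"bay",f(.024,-.02),"slot",f(-.04,0),"deg",np.degrees(w))
E
python3 plan.py .66 -.026 .14 83
```

```text
clock: 5.6
ee_pos: [0.4574, 0.298, 0.1447]
eef_rot: [0.061, 0.998, 0.002, 0.003]
wrist_force: [-0.3, -0.7, -1.6]
width: 0.0493
finger_force: 30.0
pink bay (np.float64(0.6753), np.float64(-0.2043)) slot (np.float64(0.6092), np.float64(-0.1931)) deg 7.780766857876579
yellow bay (np.float64(0.6623), np.float64(0.16)) slot (np.float64(0.5971), np.float64(0.1757)) deg 3.804439759668666
blue bay (np.float64(0.6604), np.float64(-0.0259)) slot (np.float64(0.5994), np.float64(0.0021)) deg -7.333859777674538
shift [-0.2405 -0.2969  0.0048] turn [ 0.03  0.03 -0.  ] rows>= 7 clock 5.6 j [ 0.53 -0.14  1.82 -0.    1.46 -0.92]
```

```bash
python3 -m handwheel '{"xyz":[[-0.24,-0.297,-0.01],[-0.24,-0.297,-0.01],[-0.24,-0.297,-0.01],[-0.24,-0.297,-0.01],[-0.24,-0.297,-0.01],[-0.24,-0.297,-0.01],[-0.24,-0.297,-0.01],[-0.24,-0.297,-0.01],[-0.24,-0.297,-0.01],[-0.24,-0.297,-0.01],[-0.24,-0.297,-0.01]],"rotation":[[0,0,0],[0,0,0],[0,0,0],[0,0,0],[0,0,0],[0,0,0],[0,0,0],[0,0,0],[0,0,0],[0,0,0],[0,0,0]],"hand":[0.3,0.3,0.3,0.3,0.3,0.3,0.3,0.3,0.3,0.3,0.3]}'
python3 - <<'E'
from fit import *
w=env.get_image("wrist");
for n,z in(("blue_tray",.012),("blue_tube_mid",.012)):
    for m in env.masks_of(n,w): print(n,m["conf"],m["pixel"],m["pixels"].sum(),onz(w,m["pixel"],z).round(4))
I=w["img"].copy()
# overlay of the assumed tray: outline and bay
for (x,y,t),col in (((.6391,-.003,-.128),(255,0,0)),):
    for cx,cy,lx,ly,z in((0,0,.132,.124,.012),(.024,-.02,.076,.076,.004),(-.04,0,.044,.116,.004)):
        P=np.array([[cx+a*lx/2,cy+b*ly/2] for a,b in((-1,-1),(1,-1),(1,1),(-1,1))]);c,s=np.cos(t),np.sin(t)
        P=P@np.array([[c,s],[-s,c]])+[x,y];P=np.c_[P,np.full(4,z)]
        cv2.polylines(I,[proj(w,P).round().astype(int)],True,col,1)
w["img"]=I;save(w,"w2.png")
E
python3 plan.py .66 -.026 .02 83
```

```text
clock: 6.98
ee_pos: [0.6579, -0.0261, 0.1509]
eef_rot: [0.061, 0.998, -0.0, 0.0]
wrist_force: [0.4, 0.1, -1.1]
width: 0.0493
finger_force: 30.0
blue_tray 0.73 [357.6, 190.6] 18983 [0.6342 0.0016 0.012 ]
blue_tube_mid 0.71 [357.6, 141.0] 4157 [0.5963 0.0054 0.012 ]
shift [-0.0018  0.0008  0.1308] turn [-0.  0.  0.] rows>= 3 clock 7.125 j [-0.08  0.11  1.56 -0.    1.47 -1.53]
```

View pics/w2.png

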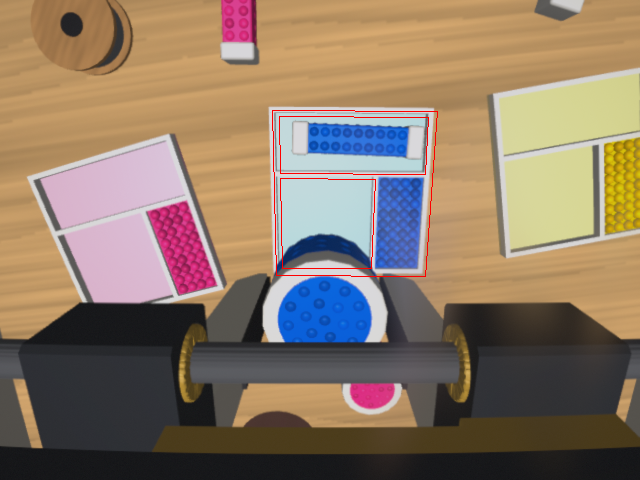

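The overlay matches the blue tray to about 2 mm: outline at (270,107)–(432,275), bay at (325,225). I set the blue jar down.

```bash
python3 -m handwheel '{"xyz":[[-0.002,0.001,0.06],[-0.002,0.001,0.11],[-0.002,0.001,0.122],[-0.002,0.001,0.127],[-0.002,0.001,0.130],[-0.002,0.001,0.130],[-0.002,0.001,0.130],[-0.002,0.001,0.130],[-0.002,0.001,0.130],[-0.002,0.001,0.130],[-0.002,0.001,0.11],[-0.002,0.001,0.06],[-0.002,0.001,0.01],[-0.002,0.001,0.01]],"rotation":[[0,0,0],[0,0,0],[0,0,0],[0,0,0],[0,0,0],[0,0,0],[0,0,0],[0,0,0],[0,0,0],[0,0,0],[0,0,0],[0,0,0],[0,0,0],[0,0,0]],"hand":[0.3,0.3,0.3,0.3,0.3,0.3,0.75,0.75,0.75,0.75,0.75,0.75,0.75,0.75]}'
python3 plan.py .484 -.0645 .15 81.4
```

```text
clock: 8.88
ee_pos: [0.662, -0.0262, 0.1471]
eef_rot: [0.061, 0.998, -0.0, 0.004]
wrist_force: [-0.5, 0.2, -0.8]
width: 0.0694
finger_force: 0.0
shift [ 0.172  -0.0597 -0.0043] turn [0.   0.06 0.2 ] rows>= 3 clock 8.875 j [-0.08  0.11  1.56  0.    1.46 -1.53]
```

```bash
python3 -m handwheel '{"xyz":[[0.172,-0.06,-0.005],[0.172,-0.06,-0.005],[0.172,-0.06,-0.005],[0.172,-0.06,-0.005],[0.172,-0.06,-0.005],[0.172,-0.06,-0.005],[0.172,-0.06,-0.005]],"rotation":[[0,0,0.2],[0,0,0.2],[0,0,0.2],[0,0,0.2],[0,0,0.2],[0,0,0.2],[0,0,0.2]],"hand":[0.75,0.75,0.75,0.75,0.75,0.75,0.75]}'
cat > look.py <<'E'
# python3 look.py name pic x y yaw : fit the thing in the wrist view at z=0
import sys
from fit import *
n,f=sys.argv[1:3];x,y,t=map(float,sys.argv[3:6])
w=env.get_image("wrist");m=pick(n,w,(x,y),.012)
V=CYL if 'jar' in n else box(.096,.024,.024) if 'tube' in n else box(.132,.124,.012)
if m is None: print("none")
else: 
    q,i=fit([(w,m)],V,[x,y,0,t],'jar' not in n);print(q.round(4),round(i,3),"px",m.sum(),np.argwhere(m).mean(0)[::-1])
    I=w["img"].copy();c,s=np.cos(q[3]),np.sin(q[3]);P=V@np.array([[c,s,0],[-s,c,0],[0,0,1]])+q[:3]
    cv2.polylines(I,[cv2.convexHull(proj(w,P).astype(np.float32)).astype(int)],True,(0,255,0),1);w["img"]=I
save(w,f)
E
python3 look.py pink_tube_mid w3.png .484 -.0645 -.15
```

```text
clock: 9.75
ee_pos: [0.4827, -0.0644, 0.1452]
eef_rot: [0.075, 0.997, 0.0, -0.001]
wrist_force: [-0.7, -0.1, -0.2]
width: 0.0697
finger_force: 0.0
[ 0.4825 -0.0674 -0.0051 -0.1392] 0.924 px 3601 [322.87725632 223.52901972]
```

View pics/w3.png

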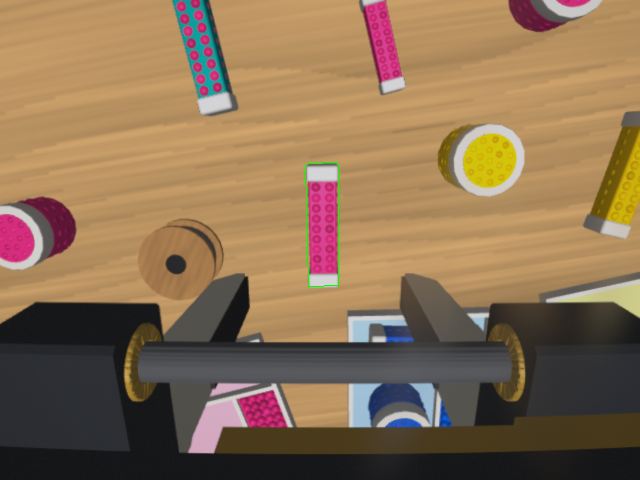

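```bash
python3 -m handwheel '{"xyz":[[0,-0.002,0.06],[0,-0.002,0.11],[0,-0.002,0.13],[0,-0.002,0.1345],[0,-0.002,0.1345],[0,-0.002,0.1345],[0,-0.002,0.1345],[0,-0.002,0.1345],[0,-0.002,0.1345],[0,-0.002,0.1345],[0,-0.002,0.1345],[0,-0.002,0.12],[0,-0.002,0.07],[0,-0.002,0.02],[0,-0.002,0.02]],"rotation":[[0,0,0],[0,0,0],[0,0,0],[0,0,0],[0,0,0],[0,0,0],[0,0,0],[0,0,0],[0,0,0],[0,0,0],[0,0,0],[0,0,0],[0,0,0],[0,0,0],[0,0,0]],"hand":[0.75,0.75,0.75,0.75,0.75,0.05,0.05,0.05,0.05,0.05,0.05,0.05,0.05,0.05,0.05]}'
python3 plan.py .609 -.193 .14 7.8
```

```text
clock: 11.72
ee_pos: [0.4835, -0.0669, 0.1307]
eef_rot: [0.075, 0.997, -0.0, 0.003]
wrist_force: [0.4, -1.0, -0.8]
width: 0.0239
finger_force: 30.0
shift [-0.143  -0.1059 -0.0083] turn [0.03 0.04 9.2 ] rows>= 7 clock 11.725 j [-0.19 -0.27  1.95 -0.    1.46 -1.61]
```

```bash
python3 -m handwheel '{"xyz":[[-0.143,-0.106,-0.015],[-0.143,-0.106,-0.015],[-0.143,-0.106,-0.015],[-0.143,-0.106,-0.015],[-0.143,-0.106,-0.015],[-0.143,-0.106,-0.015],[-0.143,-0.106,-0.015],[-0.143,-0.106,-0.015],[-0.143,-0.106,-0.015],[-0.143,-0.106,-0.015]],"rotation":[[0,0,9.2],[0,0,9.2],[0,0,9.2],[0,0,9.2],[0,0,9.2],[0,0,9.2],[0,0,9.2],[0,0,9.2],[0,0,9.2],[0,0,9.2]],"hand":[0.05,0.05,0.05,0.05,0.05,0.05,0.05,0.05,0.05,0.05]}'
cat > lookt.py <<'E'
# python3 lookt.py name pic x y yaw : overlay of the assumed tray on the wrist view
import sys
from h import *
n,f=sys.argv[1:3];x,y,t=map(float,sys.argv[3:6]);w=env.get_image("wrist");I=w["img"].copy();c,s=np.cos(t),np.sin(t)
for cx,cy,lx,ly,z in((0,0,.132,.124,.012),(.024,-.02,.076,.076,.004),(-.04,0,.044,.116,.004)):
    P=np.array([[cx+a*lx/2,cy+b*ly/2] for a,b in((-1,-1),(1,-1),(1,1),(-1,1))])@np.array([[c,s],[-s,c]])+[x,y]
    cv2.polylines(I,[proj(w,np.c_[P,np.full(4,z)]).round().astype(int)],True,(0,255,0),1)
w["img"]=I;save(w,f)
E
python3 lookt.py pink_tray w4.png .6488 -.1877 .1358;python3 plan.py .609 -.193 .016 7.8
```

```text
clock: 12.98
ee_pos: [0.6073, -0.1928, 0.1406]
eef_rot: [0.657, 0.754, -0.0, -0.0]
wrist_force: [-0.0, 0.2, 0.3]
width: 0.0235
finger_force: 30.0
shift [-0.0004  0.0016  0.1246] turn [-0.   -0.    0.01] rows>= 2 clock 13.025 j [-0.35  0.07  1.62 -0.    1.45 -0.49]
```

View pics/w4.png

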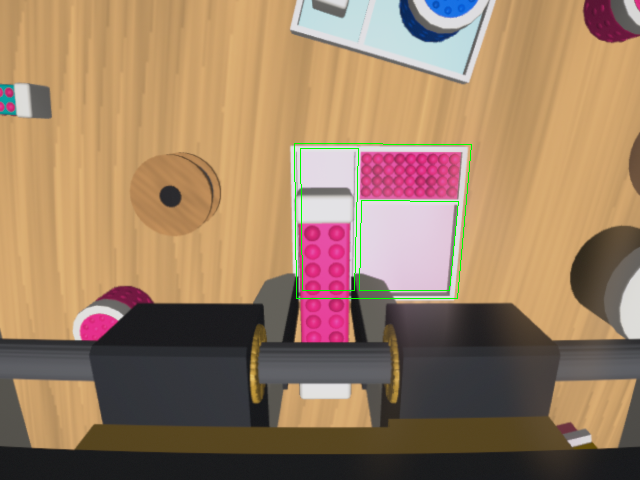

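The overlay lies on the pink tray (290–470, 145–298), with the tube in line over the slot. I set the tube down.

```bash
python3 -m handwheel '{"xyz":[[0,0.002,0.06],[0,0.002,0.105],[0,0.002,0.118],[0,0.002,0.123],[0,0.002,0.1258],[0,0.002,0.1258],[0,0.002,0.1258],[0,0.002,0.1258],[0,0.002,0.1258],[0,0.002,0.1258],[0,0.002,0.1],[0,0.002,0.05],[0,0.002,0.0],[0,0.002,0.0]],"rotation":[[0,0,0],[0,0,0],[0,0,0],[0,0,0],[0,0,0],[0,0,0],[0,0,0],[0,0,0],[0,0,0],[0,0,0],[0,0,0],[0,0,0],[0,0,0],[0,0,0]],"hand":[0.05,0.05,0.05,0.05,0.05,0.05,0.42,0.42,0.42,0.42,0.42,0.42,0.6,1]}'
python3 plan.py .4512 -.294 .15 -60
```

```text
clock: 14.78
ee_pos: [0.6109, -0.1931, 0.1453]
eef_rot: [0.657, 0.754, 0.001, 0.003]
wrist_force: [0.6, -0.5, -1.1]
width: 0.0549
finger_force: 0.0
shift [-0.0783 -0.1719 -0.0054] turn [ 0.05 -0.01  8.47] rows>= 7 clock 14.775 j [-0.35  0.07  1.61  0.    1.45 -0.48]
```

```bash
python3 -m handwheel '{"xyz":[[-0.078,-0.172,-0.005],[-0.078,-0.172,-0.005],[-0.078,-0.172,-0.005],[-0.078,-0.172,-0.005],[-0.078,-0.172,-0.005],[-0.078,-0.172,-0.005],[-0.078,-0.172,-0.005],[-0.078,-0.172,-0.005],[-0.078,-0.172,-0.005],[-0.078,-0.172,-0.005],[-0.078,-0.172,-0.005],[-0.078,-0.172,-0.005]],"rotation":[[0,0,11.25],[0,0,11.25],[0,0,11.25],[0,0,11.25],[0,0,11.25],[0,0,11.25],[0,0,11.25],[0,0,11.25],[0,0,11.25],[0,0,11.25],[0,0,11.25],[0,0,11.25]],"hand":[0.85,0.85,0.85,0.85,0.85,0.85,0.85,0.85,0.85,0.85,0.85,0.85]}'
python3 look.py pink_jar_mid w5.png .4512 -.294 0;python3 plan.py .4512 -.294 .0165 -82.2
```

```text
clock: 16.27
ee_pos: [0.4495, -0.2931, 0.1454]
eef_rot: [0.998, 0.068, -0.0, -0.0]
wrist_force: [-0.3, -0.1, 0.6]
width: 0.0791
finger_force: 0.0
[ 0.4489 -0.2949 -0.0043  0.    ] 0.977 px 4163 [324.99951958 228.38674033]
shift [0.0015 0.0011 0.1291] turn [-0.  0.  0.] rows>= 3 clock 16.375 j [-0.63 -0.16  1.83  0.    1.47  0.81]
```

View pics/w5.png

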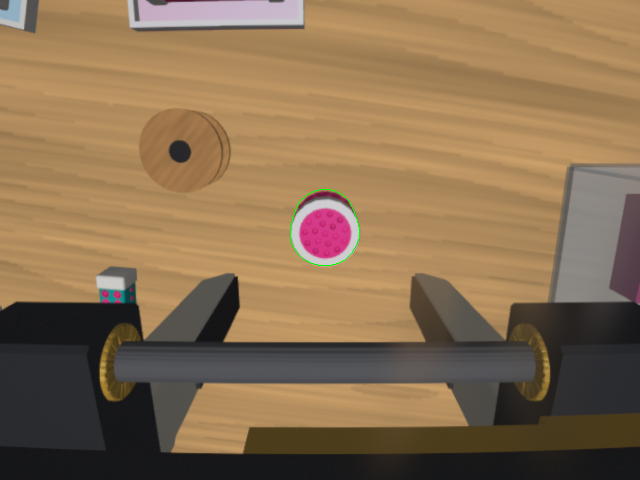

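The pink jar is centred at (325,230) between the fingers and the spool at (183,150) is clear. I grip it.

```bash
python3 -m handwheel '{"xyz":[[0,0.001,0.06],[0,0.001,0.11],[0,0.001,0.129],[0,0.001,0.129],[0,0.001,0.129],[0,0.001,0.129],[0,0.001,0.129],[0,0.001,0.129],[0,0.001,0.129],[0,0.001,0.129],[0,0.001,0.11],[0,0.001,0.06],[0,0.001,0.0],[0,0.001,0.0]],"rotation":[[0,0,0],[0,0,0],[0,0,0],[0,0,0],[0,0,0],[0,0,0],[0,0,0],[0,0,0],[0,0,0],[0,0,0],[0,0,0],[0,0,0],[0,0,0],[0,0,0]],"hand":[0.85,0.85,0.85,0.85,0.85,0.3,0.3,0.3,0.3,0.3,0.3,0.3,0.3,0.3]}'
python3 plan.py .6753 -.2043 .14 -82.2
```

```text
clock: 18.12
ee_pos: [0.4512, -0.2952, 0.1519]
eef_rot: [0.998, 0.068, 0.003, 0.003]
wrist_force: [0.7, 0.5, -0.8]
width: 0.0495
finger_force: 30.0
shift [ 0.2343 -0.0598  0.013 ] turn [ 0.04 -0.04 -0.  ] rows>= 4 clock 18.125 j [-0.63 -0.16  1.82  0.    1.47  0.81]
```

```bash
python3 -m handwheel '{"xyz":[[0.234,-0.06,0],[0.234,-0.06,0],[0.234,-0.06,0],[0.234,-0.06,0],[0.234,-0.06,0],[0.234,-0.06,0],[0.234,-0.06,0],[0.234,-0.06,0]],"rotation":[[0,0,0],[0,0,0],[0,0,0],[0,0,0],[0,0,0],[0,0,0],[0,0,0],[0,0,0]],"hand":[0.3,0.3,0.3,0.3,0.3,0.3,0.3,0.3]}'
python3 plan.py .6753 -.2043 .0207 -82.2
```

```text
clock: 19.12
ee_pos: [0.6727, -0.2036, 0.1462]
eef_rot: [0.998, 0.068, 0.0, 0.0]
wrist_force: [-0.7, 0.5, -0.7]
width: 0.0497
finger_force: 30.0
shift [0.0024 0.001  0.1255] turn [ 0.   -0.   -0.01] rows>= 3 clock 19.125 j [-0.33  0.2   1.46 -0.    1.48  1.11]
```

```bash
python3 -m handwheel '{"xyz":[[0.002,0.001,0.06],[0.002,0.001,0.105],[0.002,0.001,0.117],[0.002,0.001,0.122],[0.002,0.001,0.125],[0.002,0.001,0.125],[0.002,0.001,0.125],[0.002,0.001,0.125],[0.002,0.001,0.125],[0.002,0.001,0.125],[0.002,0.001,0.11],[0.002,0.001,0.05],[0.002,0.001,0],[0.002,0.001,0]],"rotation":[[0,0,0],[0,0,0],[0,0,0],[0,0,0],[0,0,0],[0,0,0],[0,0,0],[0,0,0],[0,0,0],[0,0,0],[0,0,0],[0,0,0],[0,0,0],[0,0,0]],"hand":[0.3,0.3,0.3,0.3,0.3,0.3,0.75,0.75,0.75,0.75,0.75,0.75,0.75,0.75]}'
python3 plan.py .447 .056 .15 93.8
```

```text
clock: 20.88
ee_pos: [0.6772, -0.2042, 0.1521]
eef_rot: [0.998, 0.068, 0.004, 0.002]
wrist_force: [0.4, 0.2, -0.4]
width: 0.0695
finger_force: 0.0
shift [-0.1928 -0.2891 -0.0003] turn [  0.08   0.04 -22.  ] rows>= 17 clock 20.875 j [-0.33  0.2   1.45  0.    1.48  1.11]
```

```bash
python3 plan.py .4787 .1775 .15 69
```

```text
shift [-1.449e-01 -4.052e-01 -4.000e-04] turn [  0.08   0.02 -18.9 ] rows>= 15 clock 20.875 j [-0.33  0.2   1.45  0.    1.48  1.11]
```

```bash
python3 -m handwheel '{"xyz":[[-0.145,-0.405,0],[-0.145,-0.405,0],[-0.145,-0.405,0],[-0.145,-0.405,0],[-0.145,-0.405,0],[-0.145,-0.405,0],[-0.145,-0.405,0],[-0.145,-0.405,0],[-0.145,-0.405,0],[-0.145,-0.405,0],[-0.145,-0.405,0],[-0.145,-0.405,0]],"rotation":[[0,0,3.6],[0,0,3.6],[0,0,3.6],[0,0,3.6],[0,0,3.6],[0,0,3.6],[0,0,3.6],[0,0,3.6],[0,0,3.6],[0,0,3.6],[0,0,3.6],[0,0,3.6]],"hand":[0.75,0.75,0.75,0.75,0.75,0.75,0.75,0.75,0.75,0.75,0.75,0.75]}'
python3 look.py yellow_tube_mid w6.png .479 .1775 -.3655;python3 plan.py .4787 .1775 .0105 69
```

```text
clock: 22.38
ee_pos: [0.4771, 0.1773, 0.1456]
eef_rot: [0.983, -0.183, -0.0, 0.0]
wrist_force: [0.0, 0.8, -0.2]
width: 0.0696
finger_force: 0.0
[ 0.4769  0.1748 -0.0049 -0.3638] 0.932 px 3654 [325.35440613 220.7925561 ]
shift [ 0.0016 -0.0005  0.1351] turn [ 0.  -0.  22.5] rows>= 17 clock 22.475 j [ 0.31 -0.22  1.89 -0.    1.48  2.24]
```

View pics/w6.png

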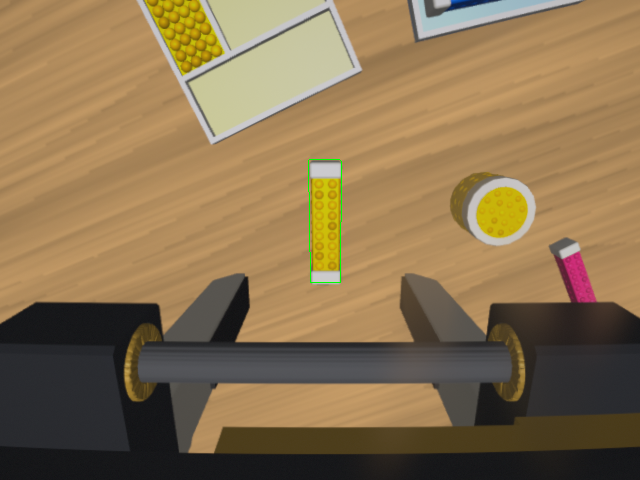

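The yellow tube is aligned at (325,221) between the fingers. I grip it.

```bash
python3 -m handwheel '{"xyz":[[0,0.002,0.06],[0,0.002,0.11],[0,0.002,0.13],[0,0.002,0.135],[0,0.002,0.135],[0,0.002,0.135],[0,0.002,0.135],[0,0.002,0.135],[0,0.002,0.135],[0,0.002,0.135],[0,0.002,0.135],[0,0.002,0.12],[0,0.002,0.07],[0,0.002,0],[0,0.002,0]],"rotation":[[0,0,0],[0,0,0],[0,0,0],[0,0,0],[0,0,0],[0,0,0],[0,0,0],[0,0,0],[0,0,0],[0,0,0],[0,0,0],[0,0,0],[0,0,0],[0,0,0],[0,0,0]],"hand":[0.75,0.75,0.75,0.75,0.75,0.05,0.05,0.05,0.05,0.05,0.05,0.05,0.05,0.05,0.05]}'
python3 plan.py .5971 .1757 .145 3.8
```

```text
clock: 24.35
ee_pos: [0.4778, 0.1765, 0.1514]
eef_rot: [0.983, -0.182, 0.003, -0.002]
wrist_force: [-0.2, 0.6, -1.2]
width: 0.0235
finger_force: 30.0
shift [ 0.1117 -0.042   0.0072] turn [  0.02  -0.06 -14.35] rows>= 11 clock 24.35 j [ 0.3  -0.23  1.88 -0.    1.48  2.24]
```

```bash
python3 -m handwheel '{"xyz":[[0.112,-0.042,0],[0.112,-0.042,0],[0.112,-0.042,0],[0.112,-0.042,0],[0.112,-0.042,0],[0.112,-0.042,0],[0.112,-0.042,0],[0.112,-0.042,0],[0.112,-0.042,0],[0.112,-0.042,0],[0.112,-0.042,0],[0.112,-0.042,0],[0.112,-0.042,0],[0.112,-0.042,0]],"rotation":[[0,0,-14.35],[0,0,-14.35],[0,0,-14.35],[0,0,-14.35],[0,0,-14.35],[0,0,-14.35],[0,0,-14.35],[0,0,-14.35],[0,0,-14.35],[0,0,-14.35],[0,0,-14.35],[0,0,-14.35],[0,0,-14.35],[0,0,-14.35]],"hand":[0.05,0.05,0.05,0.05,0.05,0.05,0.05,0.05,0.05,0.05,0.05,0.05,0.05,0.05]}'
python3 lookt.py yellow_tray w7.png .637 .1784 .0664;python3 plan.py .5971 .1757 .0149 3.8
```

```text
clock: 26.1
ee_pos: [0.5957, 0.1751, 0.1456]
eef_rot: [0.684, 0.73, -0.0, -0.0]
wrist_force: [-0.1, 0.5, -1.6]
width: 0.0237
finger_force: 30.0
shift [0.0005 0.0014 0.1307] turn [-0.    0.   -0.01] rows>= 3 clock 26.15 j [0.24 0.03 1.65 0.   1.46 0.18]
```

View pics/w7.png

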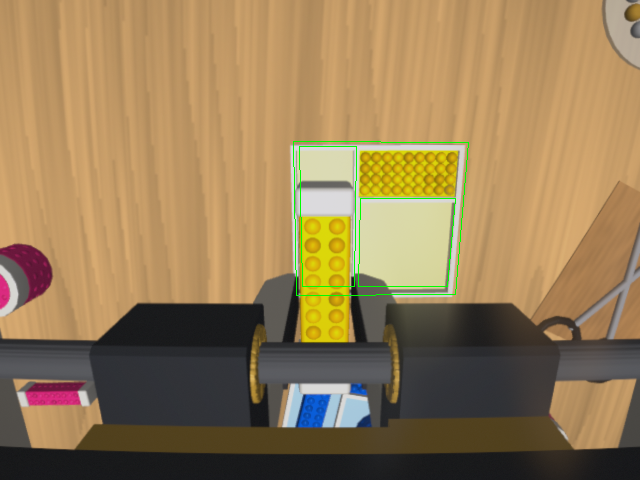

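The overlay matches the yellow tray (293–465, 143–296), with the tube in line over the slot. I set it down.

```bash
python3 -m handwheel '{"xyz":[[0.0,0.001,0.06],[0.0,0.001,0.11],[0.0,0.001,0.123],[0.0,0.001,0.128],[0.0,0.001,0.1305],[0.0,0.001,0.1305],[0.0,0.001,0.1305],[0.0,0.001,0.1305],[0.0,0.001,0.1305],[0.0,0.001,0.1305],[0.0,0.001,0.1],[0.0,0.001,0.05],[0.0,0.001,0],[0.0,0.001,0]],"rotation":[[0,0,0],[0,0,0],[0,0,0],[0,0,0],[0,0,0],[0,0,0],[0,0,0],[0,0,0],[0,0,0],[0,0,0],[0,0,0],[0,0,0],[0,0,0],[0,0,0]],"hand":[0.05,0.05,0.05,0.05,0.05,0.05,0.42,0.42,0.42,0.42,0.42,0.42,0.6,0.85]}'
python3 plan.py .447 .055 .145 93.8
```

```text
clock: 27.9
ee_pos: [0.5984, 0.1756, 0.1503]
eef_rot: [0.683, 0.73, 0.003, 0.002]
wrist_force: [-1.1, -0.3, 1.2]
width: 0.0548
finger_force: 0.0
shift [-0.1103 -0.1591  0.0041] turn [  0.04   0.03 -11.25] rows>= 9 clock 27.9 j [0.24 0.03 1.65 0.   1.46 0.18]
```

```bash
python3 -m handwheel '{"xyz":[[-0.11,-0.159,0],[-0.11,-0.159,0],[-0.11,-0.159,0],[-0.11,-0.159,0],[-0.11,-0.159,0],[-0.11,-0.159,0],[-0.11,-0.159,0],[-0.11,-0.159,0],[-0.11,-0.159,0],[-0.11,-0.159,0],[-0.11,-0.159,0],[-0.11,-0.159,0]],"rotation":[[0,0,-11.25],[0,0,-11.25],[0,0,-11.25],[0,0,-11.25],[0,0,-11.25],[0,0,-11.25],[0,0,-11.25],[0,0,-11.25],[0,0,-11.25],[0,0,-11.25],[0,0,-11.25],[0,0,-11.25]],"hand":[0.85,0.85,0.85,0.85,0.85,0.85,0.85,0.85,0.85,0.85,0.85,0.85]}'
python3 look.py yellow_jar_mid w8.png .447 .055 0;python3 plan.py .447 .055 .0165 93.8
```

```text
clock: 29.4
ee_pos: [0.4454, 0.0549, 0.1454]
eef_rot: [-0.033, 0.999, 0.0, -0.0]
wrist_force: [0.6, -0.4, -0.3]
width: 0.0789
finger_force: 0.0
[ 0.4485  0.0531 -0.0095  0.    ] 0.974 px 3995 [323.93566959 232.91163955]
shift [-0.0016  0.      0.1291] turn [-0.   -0.   -0.01] rows>= 3 clock 29.5 j [ 0.07 -0.37  2.   -0.    1.51 -1.57]
```

View pics/w8.png

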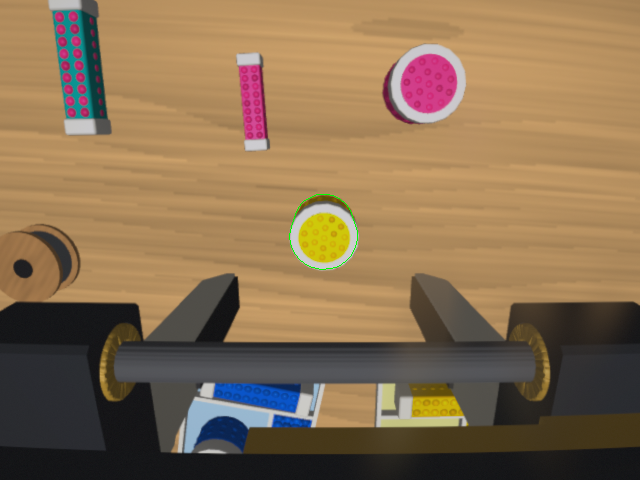

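The yellow jar is centred at (324,235), about 3 mm ahead. I correct for that and grip.

```bash
python3 -m handwheel '{"xyz":[[-0.003,-0.001,0.06],[-0.003,-0.001,0.11],[-0.003,-0.001,0.129],[-0.003,-0.001,0.129],[-0.003,-0.001,0.129],[-0.003,-0.001,0.129],[-0.003,-0.001,0.129],[-0.003,-0.001,0.129],[-0.003,-0.001,0.129],[-0.003,-0.001,0.129],[-0.003,-0.001,0.11],[-0.003,-0.001,0.06],[-0.003,-0.001,0.0],[-0.003,-0.001,0.0],[-0.003,-0.001,0.0]],"rotation":[[0,0,0],[0,0,0],[0,0,0],[0,0,0],[0,0,0],[0,0,0],[0,0,0],[0,0,0],[0,0,0],[0,0,0],[0,0,0],[0,0,0],[0,0,0],[0,0,0],[0,0,0]],"hand":[0.85,0.85,0.85,0.85,0.85,0.3,0.3,0.3,0.3,0.3,0.3,0.3,0.3,0.3,0.3]}'
python3 plan.py .663 .159 .145 93.8
```

```text
clock: 31.38
ee_pos: [0.4483, 0.0541, 0.1449]
eef_rot: [-0.033, 0.999, -0.0, -0.0]
wrist_force: [-0.6, 0.2, -1.3]
width: 0.0496
finger_force: 30.0
shift [-2.212e-01  9.050e-02 -2.000e-04] turn [-0. -0. -0.] rows>= 4 clock 31.375 j [ 0.06 -0.36  2.   -0.    1.51 -1.57]
```

```bash
python3 -m handwheel '{"xyz":[[-0.221,0.0905,0],[-0.221,0.0905,0],[-0.221,0.0905,0],[-0.221,0.0905,0],[-0.221,0.0905,0],[-0.221,0.0905,0],[-0.221,0.0905,0],[-0.221,0.0905,0],[-0.221,0.0905,0]],"rotation":[[0,0,0],[0,0,0],[0,0,0],[0,0,0],[0,0,0],[0,0,0],[0,0,0],[0,0,0],[0,0,0]],"hand":[0.3,0.3,0.3,0.3,0.3,0.3,0.3,0.3,0.3]}'
python3 plan.py .663 .159 .0207 93.8
```

```text
clock: 32.5
ee_pos: [0.6628, 0.1588, 0.1462]
eef_rot: [-0.033, 0.999, 0.0, 0.0]
wrist_force: [-0.2, -0.5, -1.2]
width: 0.0493
finger_force: 30.0
shift [-0.0002  0.0002  0.1255] turn [ 0.    0.01 -0.  ] rows>= 3 clock 32.5 j [ 0.2   0.16  1.51 -0.    1.47 -1.44]
```

```bash
python3 -m handwheel '{"xyz":[[0,0,0.06],[0,0,0.105],[0,0,0.117],[0,0,0.122],[0,0,0.125],[0,0,0.125],[0,0,0.125],[0,0,0.125],[0,0,0.125],[0,0,0.125],[0,0,0.11],[0,0,0.05],[0,0,0],[0.1,0,-0.02],[0.2,0,-0.02],[0.2,0,-0.02],[0.2,0,-0.02],[0.2,0,-0.02],[0.2,0,-0.02]],"rotation":[[0,0,0],[0,0,0],[0,0,0],[0,0,0],[0,0,0],[0,0,0],[0,0,0],[0,0,0],[0,0,0],[0,0,0],[0,0,0],[0,0,0],[0,0,0],[0,0,0],[0,0,0],[0,0,0],[0,0,0],[0,0,0],[0,0,0]],"hand":[0.3,0.3,0.3,0.3,0.3,0.3,0.75,0.75,0.75,0.75,0.75,0.75,0.75,0.75,0.75,0.75,0.75,0.75,0.75]}'
python3 - <<'E'
import cv2
from h import *
t=env.get_image("top")["img"][140:340,160:480];s=env.get_image("scene")["img"][150:400,130:530]
cv2.imwrite("pics/f.png",cv2.cvtColor(cv2.resize(s,None,fx=2,fy=2,interpolation=2),4))
cv2.imwrite("pics/ft.png",cv2.cvtColor(cv2.resize(t,None,fx=2,fy=2,interpolation=2),4))
E
```

```text
clock: 34.88
ee_pos: [0.4645, 0.1458, 0.1659]
eef_rot: [-0.033, 0.999, -0.0, 0.0]
wrist_force: [0.2, -0.4, 0.6]
width: 0.0699
finger_force: 0.0
```

View pics/f.png

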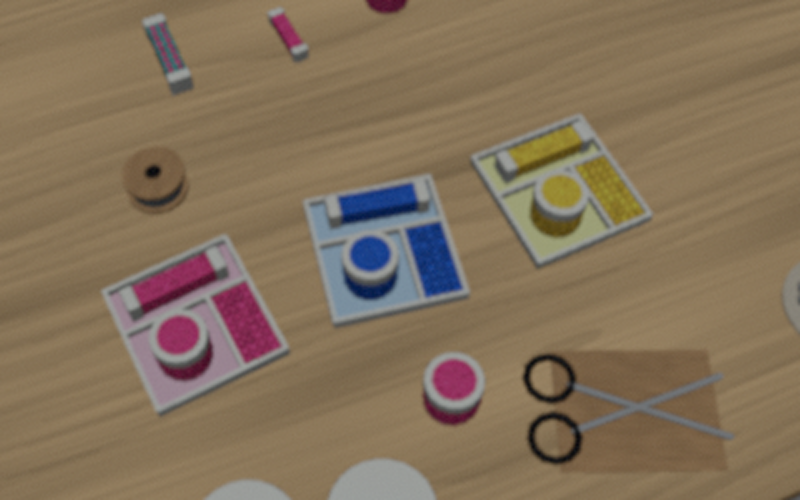

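View pics/ft.png

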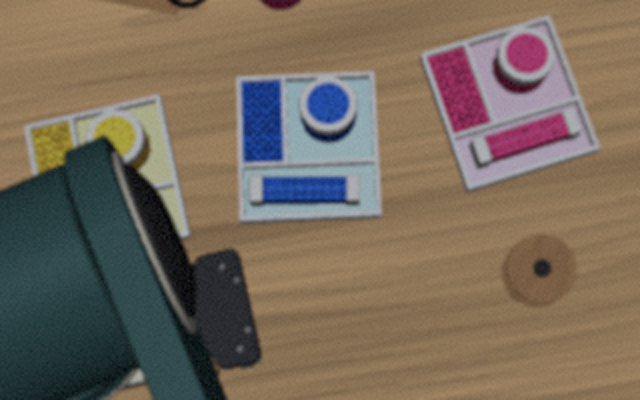

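Both final views show every jar and tube in the tray of its own colour: scene pixels (180,340)/(175,280) pink, (370,260) blue, (560,200)/(545,150) yellow. The spool and look-alikes look untouched and the arm is clear, so I hand in.

```bash
python3 -c "
from workcell import env
print(env.hand_in())"
```

```text
the job is handed in; nothing more can be done
None
```

I put all three jars and the two loose tubes in the trays of their own colours, left the spool, the blue tube and the look-alikes alone, and handed the job in at about 35 s on the clock; no verdict came back.

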